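# Stand the fallen glue bottles back in the bench lane

### The arm

A 6-joint arm with a two-finger parallel gripper is mounted at the origin on the work surface. World frame = base frame: x ahead of the robot, y to its left, z up, the work surface at z = 0. Lengths are in m, angles in rad, forces in N, time in s.
With the tool pointing down it reaches from about 0.35 to 0.975 m from the base axis. Payload 4.9 kg.
Tool frame: the origin (TCP) lies at the very end of the fingers, on their centre line; the grasp point (between the pads) lies 19 mm behind it (env.hold_point_z is the distance from the TCP to the grasp point, in m); z points along the fingers, y is the line along which they close (so a half turn about z gives the same grasp; the last joint's range is limited). The gripper opens to 85 mm and grips with 20 to 120 N. Pads are 22 mm wide; open, the fingers measure 114 mm over their backs; the gripper's body (76 mm by 85 mm) begins 54 mm behind the grasp point. The pads swing forward as they close: fully open they stand 13 mm farther back than shut.
Start: joints at [-0.119, 0.053, 1.613, -0, 1.476, -0.119], TCP at [0.625, 0, 0.2] pointing down, gripper open.
Joint ranges: [-3.01, 3.01], [-1.01, 2.22], [0.06, 2.58], [-1.02, 4.17], [0.09, 2.62], [-3.14, 3.14]. Speed limits (rad/s): [2.57, 2.57, 3.14, 3.14, 3.14, 3.14].

### API

Orientations are given as a rotation vector (axis times angle).
In Python, from station import env, viewer gives the robot as it stands. The module is installed in compiled form; this text tells all that it offers.
- The arm moves only by the shell command python3 -m creep 'ROWS'. ROWS is JSON, a list of rows, each a list of 3 entries, a list of its own where there are three numbers: the finger opening in mm, from 0 to 85.4, then the shift along the world's x, y, z in units of 25 mm (1.0 is 25 mm), then the turn, a rotation vector about the world's x, y, z in units of 6 degrees (1.0 is 6 degrees). A call has 1 to 12 rows; each row shifts and turns the commanded pose from where the row before left it; what a row does not reach is not made up. A row lasts 1/8 s, in which the tool goes at most 62.5 mm and 10.7 degrees, less where a joint would pass 70% of its speed; a pose out of reach is approached as far as the arm can. A call is refused whole if a number of a shift passes 1 or a number of a turn 1, either way. A call with a gripper value outside its range is refused whole. The fingers move at their own pace and stop on an object; the grip force is fixed at half the most. Time passes only in rows, so rows that do not move let the fingers close. It gives the time, the measured TCP pose, the force, the opening and the grip force at its end, in the units of the state.
- env.state(): the state, without advancing time (a new reading comes with each control period).
- viewer.snapshot(name): name is "scene" or "side" or "wrist"; returns the picture (420x560x3 uint8, red, green, blue); there is no depth.
- viewer.camera_info(name): a dict with "K" (3x3 intrinsics, pixels), "extrinsics" (4x4, takes a point from camera to world coordinates). Camera axes: x right, y down, z forward; pixel columns grow to the right and rows downward; lengths in m; the calibration is good to about 2 mm. The wrist camera is an equidistant fisheye: a pixel r from the principal point sees the ray r / f radians off the axis. A picture is of the moment at which its call begins: read the wrist's pose just before it. camera_info takes no time and is no camera call; for the wrist camera it gives the pose at the moment of the call.
- env.finish_job(): hands the job in; it is judged then, once.
The state is a dict: "time": time; "qpos": joint angles; "dq": joint speeds; "joint_torque": joint torques, N m; "tcp_pos": TCP position; "eef_rot": TCP orientation; "force": force on the tool from outside, world axes, zero at the start; "wrist_torque": the same for the moment, N m; "opening": finger opening in m; "grip_force": force on a finger pad.
Only numpy, scipy, OpenCV 4.12 (cv2) and the standard library are available. Lean on these libraries where they do the work, as an engineer would, in place of code of your own. Each camera call takes 0.05 s, during which the arm holds its last target. There are 200 camera calls.

### The job

Two glue bottles have fallen out of the row at the back of the woodwork bench. Pick each one up and set it down gently, upright on its foot, in the lane between the two wooden strips, one in each of the two empty places between the things still standing there. Leave the standing bottles, the tin, the hammer and the sanding block where they are.

Things in the scene. Friction and masses are not known exactly. Their poses are not given: they have to be found in the camera images.
- lane: fixed lane along its y axis, 450 mm long: a plywood floor 4 mm thick between two wooden strips 16 mm wide, inner faces 90 mm apart; front strip (-x) 10 mm above the bench, rear one 34 mm. Origin: centre, at bench level; x points away from the robot, across the lane. Two standing bottles and a tin hold, in any order, the places at y = -170, 0 and 170 mm, each within 8 mm along and 12 mm across
- place_right (a point): centre of the empty place at y = -85 mm of the lane, on its floor (4 mm above the bench)
- place_left (a point): centre of the empty place at y = 85 mm of the lane, on its floor (4 mm above the bench)
- fallen_1: square white glue bottle, 0.14 to 0.28 kg: body 52 x 52 mm, 84 mm tall, shoulder up to 96 mm, then a round black cap 27 mm thick up to 146 mm. Origin: centre of the underside; z runs from foot to cap. Starts lying on a side face on the bench before the lane, axis 26 mm up, roughly along the lane, cap outwards; the one further to the robot's right (-y).
- fallen_1_cap (a point): point on the axis of fallen_1, in the middle of its cap, 124 mm from the foot
- fallen_2: square white glue bottle, 0.14 to 0.28 kg: body 52 x 52 mm, 84 mm tall, shoulder up to 96 mm, then a round black cap 27 mm thick up to 146 mm. Origin: centre of the underside; z runs from foot to cap. Starts lying on a side face on the bench before the lane, axis 26 mm up, roughly along the lane, cap outwards; the one further to the robot's left (+y).
- fallen_2_cap (a point): point on the axis of fallen_2, in the middle of its cap, 124 mm from the foot
- stander_1: square white glue bottle, 0.14 to 0.28 kg: body 52 x 52 mm, 84 mm tall, shoulder up to 96 mm, then a round black cap 27 mm thick up to 146 mm. Origin: centre of the underside; z runs from foot to cap. Stands upright in the lane; not to be moved.
- stander_2: square white glue bottle, 0.14 to 0.28 kg: body 52 x 52 mm, 84 mm tall, shoulder up to 96 mm, then a round black cap 27 mm thick up to 146 mm. Origin: centre of the underside; z runs from foot to cap. Stands upright in the lane; not to be moved.
- wax_tin: round metal tin, 68 mm in diameter and 85 mm tall, standing in the lane; origin: centre of its underside; not to be moved
- hammer: hammer lying flat on the bench far to the right, under 330 mm long, not part of the work
- sanding_block: cork sanding block, 70 x 110 x 32 mm, lying on the bench far to the left, not part of the work
Not all that is in view belongs to the job. What is shaped like the fallen_2 but green or red is not meant. What is shaped like the fallen_1 but orange or purple is not meant.

How it is judged:
By the outcome, as a careful person would: the job done as asked, in the order asked, and still so for the second after the job is handed in, with the robot touching nothing.
It also fails if it takes over 61 s, if anything falls off the work surface, if the arm or the gripper's body presses on something with over 40 N, if the wrist force passes 120 N, or if a joint passes its speed limit or range.

## Working session

There is one attempt and no reset: what is moved stays moved. The work goes in short steps, Python scripts to look and compute and a shell command to move; the robot and the scene stay as the last step left them, time stands still between calls to the robot, and variables do not carry over. Pictures are saved under pics/ and viewed, at most 10 in all, crops included, and the job is handed in when it is done.

```bash
mkdir -p pics
python3 - <<'E'
from station import env, viewer
import cv2,numpy as np
for n in("scene","side"):
    im=viewer.snapshot(n); cv2.imwrite(f"pics/{n}0.png",im[:,:,::-1]); c=viewer.camera_info(n)
    print(n,np.round(c["K"],1).tolist(),np.round(c["extrinsics"],3).tolist())
print(env.state())
E
```

```text
scene [[379.8, 0.0, 279.5], [0.0, 379.8, 212.6], [0.0, 0.0, 1.0]] [[-0.161, 0.687, -0.709, 1.441], [0.987, 0.112, -0.115, 0.174], [0.0, -0.718, -0.696, 1.001], [0.0, 0.0, 0.0, 1.0]]
side [[432.9, 0.0, 282.6], [0.0, 432.9, 211.9], [0.0, 0.0, 1.0]] [[0.855, -0.292, 0.43, -0.1], [-0.519, -0.503, 0.691, -0.963], [0.014, -0.814, -0.581, 0.876], [0.0, 0.0, 0.0, 1.0]]
{'time': 0.1, 'qpos': array([-1.19015281e-01,  5.32878923e-02,  1.61417028e+00,  1.60293498e-06,
        1.47601927e+00, -1.19015824e-01]), 'dq': array([-6.20759977e-04, -2.62406505e-03, -2.95931648e-03,  2.27646486e-03,
        1.46096548e-03, -6.71283996e-05]), 'joint_torque': array([ 6.14647306e-04, -3.94903493e+01, -3.71363103e+01, -4.52310599e-05,
        3.99340541e-03, -4.17574097e-05]), 'tcp_pos': array([6.24366524e-01, 6.71162748e-05, 1.98679735e-01]), 'eef_rot': array([-2.22039234e+00, -2.22039321e+00,  1.82726427e-03]), 'force': array([-0.76258538, -0.15146299,  1.05765747]), 'wrist_torque': array([-0.00927934, -0.00123699, -0.02968666]), 'grip_force': 0.0, 'opening': 0.08543461423640891}
```

View pics/scene0.png

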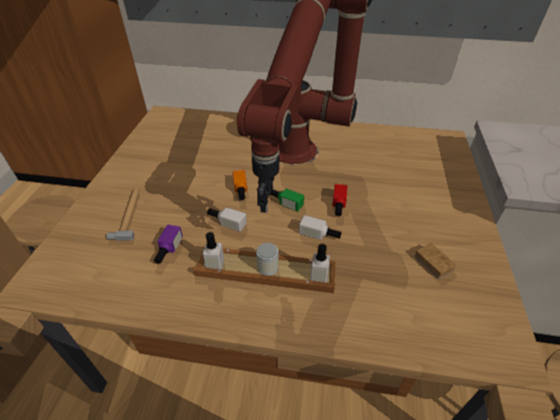

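View pics/side0.png

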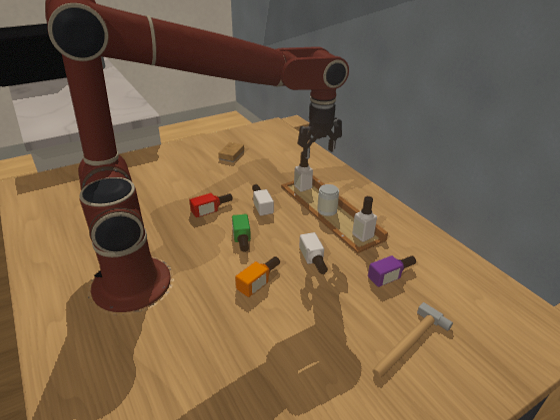

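The fallen white bottles are at about (233,219) for fallen_1 and (315,228) for fallen_2 in the scene view. The tin is in the middle at (267,260), with standing bottles at (214,255) and (320,266). Next is the wrist view, plus rough positions.

```bash
cat > h.py <<'E'
import numpy as np, cv2
from station import env, viewer
def ray(c,name,uv):
    K=np.array(c["K"]);T=np.array(c["extrinsics"]);u,v=(uv[0]-K[0,2])/K[0,0],(uv[1]-K[1,2])/K[1,1]
    if name=="wrist":
        r=np.hypot(u,v);s=np.sinc(r/np.pi); d=np.array([u*s,v*s,np.cos(r)])
    else: d=np.array([u,v,1.])
    return T[:3,3],T[:3,:3]@d
def onplane(c,name,uv,z):
    o,d=ray(c,name,uv); return o+d*(z-o[2])/d[2]
def cross(c1,n1,p1,c2,n2,p2):
    o,d=ray(c1,n1,p1);q,e=ray(c2,n2,p2)
    st=np.linalg.lstsq(np.stack([d,-e],1),q-o,rcond=None)[0]
    a,b=o+d*st[0],q+e*st[1]; return (a+b)/2,np.linalg.norm(a-b)
def blobs(m,lo=60):
    n,l,s,c=cv2.connectedComponentsWithStats(m.astype(np.uint8))
    return [(np.round(c[i],1),s[i]) for i in range(1,n) if s[i][4]>lo]
def white(im):
    h=cv2.cvtColor(im,cv2.COLOR_RGB2HSV); return (h[:,:,1]<45)&(h[:,:,2]>130)
E
python3 - <<'E'
from h import *
c=viewer.camera_info("wrist"); im=viewer.snapshot("wrist"); cv2.imwrite("pics/w0.png",im[:,:,::-1])
print(np.round(c["K"],1).tolist(),np.round(c["extrinsics"],3).tolist())
for n in("scene","side"):
    i=cv2.imread(f"pics/{n}0.png")[:,:,::-1]; cc=viewer.camera_info(n)
    for b,s in blobs(white(i),60):
        if 150<b[1]<300: print(n,b,s,np.round(onplane(cc,n,b,.035),3))
E
```

```text
[[325.2, 0.0, 281.5], [0.0, 325.2, 208.5], [0.0, 0.0, 1.0]] [[1.0, -0.001, -0.002, 0.624], [-0.001, -0.954, -0.301, 0.077], [-0.002, 0.301, -0.954, 0.373], [0.0, 0.0, 0.0, 1.0]]
scene [  3.  166.2] [  0 153  10  25 145] [ 0.366 -1.173  0.035]
scene [234.2 216.4] [220 208  26  23 300] [ 0.502 -0.145  0.035]
scene [314.4 224.1] [300 216  28  23 298] [0.494 0.146 0.035]
scene [215.  253.5] [203 243  19  26 198] [ 0.681 -0.164  0.035]
scene [272.8 263.1] [267 244  11  31 188] [0.69  0.03  0.035]
scene [322.7 265.5] [313 255  16  27 136] [0.674 0.189 0.035]
side [328.4 188.8] [319 185  20   9 135] [0.741 0.077 0.035]
side [263.  199.6] [254 190  19  25 277] [0.501 0.135 0.035]
side [364.1 220.2] [355 212  22  29 157] [ 0.729 -0.136  0.035]
side [311.6 244.8] [300 233  24  30 389] [ 0.509 -0.153  0.035]
```

View pics/w0.png

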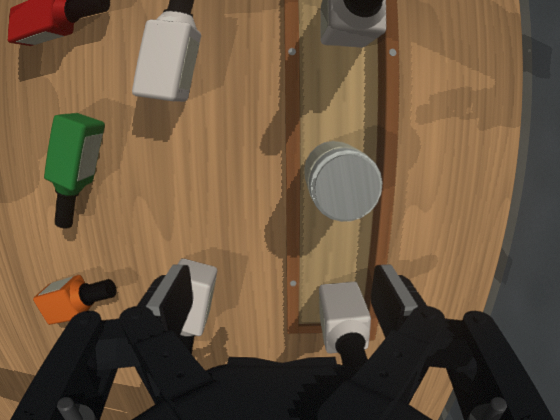

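In the wrist view, right is +x and up is +y. fallen_2's top face spans (135,93), (186,100), (199,20) and (152,14). fallen_1 is partly hidden near (200,300). The front strip's nails are at (291,52) and (292,283), the rear nail is at (392,52), and the lane's -y end is at about row 328. The tin's top is at about (346,185).

Run:
```python
from h import *
c=viewer.camera_info("wrist")
for n,p,z in [("f2a",(135,93),.052),("f2b",(186,100),.052),("f2c",(199,20),.052),("f2d",(152,14),.052),("f1a",(187,262),.052),("f1b",(216,264),.052),("f1c",(205,333),.052),
 ("nailF+",(291,52),.01),("nailF-",(292,283),.01),("nailR",(392,52),.034),("endF-",(290,332),.01),("tin",(346,185),.089),("st+ cap",(357,5),.15)]:
    print(n,np.round(onplane(c,"wrist",p,z),3))
```

```text
f2a [0.471 0.101 0.052]
f2b [0.528 0.089 0.052]
f2c [0.541 0.172 0.052]
f2d [0.49  0.185 0.052]
f1a [ 0.515 -0.088  0.052]
f1b [ 0.549 -0.09   0.052]
f1c [ 0.525 -0.192  0.052]
nailF+ [0.634 0.141 0.01 ]
nailF- [ 0.636 -0.139  0.01 ]
nailR [0.74  0.143 0.034]
endF- [ 0.635 -0.22   0.01 ]
tin [0.682 0.01  0.089]
st+ cap [0.676 0.154 0.15 ]
```

Lane centre is about (0.688, 0.002) with yaw near 0; the 106 mm between strip centres fits. fallen_2's cap is at about (0.523, 0.217), with its axis turned about 11° towards +x, and its 85 mm length fits. fallen_1 goes first, so I'll move the arm for an unblocked look at it.

```bash
python3 -m creep '[[85,[-0.5,-1,0.2],[0,0,0]],[85,[-0.5,-1,0.2],[0,0,0]],[85,[-0.5,-1,0.2],[0,0,0]],[85,[-0.5,-1,0.2],[0,0,0]],[85,[-0.5,-1,0.2],[0,0,0]],[85,[-0.5,-1,0.2],[0,0,0]],[85,[-0.5,-1,0.2],[0,0,0]],[85,[-0.5,-1,0.2],[0,0,0]],[85,[-0.5,-1,0.2],[0,0,0]],[85,[-0.5,-1,0.2],[0,0,0]],[85,[0,-1,0],[0,0,0]],[85,[0,-1,0],[0,0,0]]]'
python3 - <<'E'
from h import *
c=viewer.camera_info("wrist"); im=viewer.snapshot("wrist"); cv2.imwrite("pics/w1.png",im[:,:,::-1])
E
```

```text
time: 1.65
tcp_pos: [0.5001, -0.3012, 0.2494]
eef_rot: [-2.221, -2.221, -0.0]
force: [0.0, 0.2, 0.5]
opening: 0.0851
grip_force: 0.0
```

View pics/w1.png

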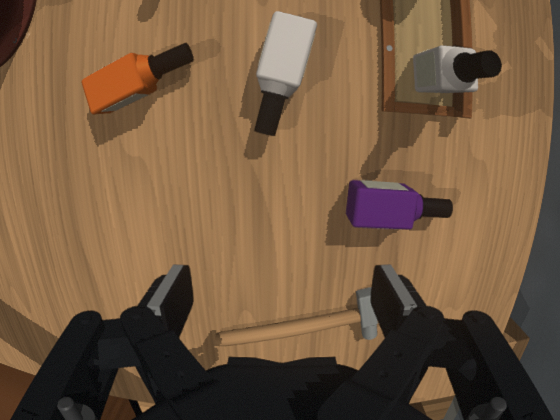

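fallen_1: foot edge at (276,14) to (316,21), shoulder at (259,78) to (299,84), and cap from (274,95) to (266,133). The hammer and the purple bottle lie clear of it.

Run:
```python
from h import *
c=viewer.camera_info("wrist")
P=lambda p,z: onplane(c,"wrist",p,z)
f=(P((276,14),.052)+P((316,21),.052))/2; s=(P((259,78),.052)+P((299,84),.052))/2; b=P((274,95),.033); t=P((266,133),.033)
print(f,s,b,t); d=(t-f)[:2]; print(np.linalg.norm(d), np.degrees(np.arctan2(d[0],-d[1])), np.linalg.norm(s-f))
for n,p,z in[("nailF",(389,47),.01),("endF",(382,108),.01),("endR",(471,118),.034)]: print(n,P(p,z))
```

```text
[ 0.51543366 -0.11952276  0.052     ] [ 0.49607013 -0.19499204  0.052     ] [ 0.48996142 -0.21041728  0.033     ] [ 0.48012551 -0.25605755  0.033     ]
0.14102629637393935 -14.499156593910278 0.0779137901527587
nailF [ 0.63743613 -0.14030764  0.01      ]
endF [ 0.62847419 -0.22235916  0.01      ]
endR [ 0.75063566 -0.22501408  0.034     ]
```

```bash
python3 -m creep '[[60,[-0.1,0.03,0],[0,0,-0.72]],[60,[-0.1,0.03,0],[0,0,-0.72]],[60,[-0.1,0.03,0],[0,0,-0.72]],[60,[-0.1,0.03,-0.8],[0.913,-0.211,0]],[60,[-0.1,0.03,-0.8],[0.913,-0.211,0]],[60,[-0.1,0.03,-0.8],[0.913,-0.211,0]],[60,[-0.1,0.03,-0.8],[0.913,-0.211,0]],[60,[-0.1,0.03,-0.8],[0.913,-0.211,0]],[60,[-0.1,0.03,-0.8],[0.913,-0.211,0]],[60,[-0.1,0.03,-0.8],[0.913,-0.211,0]],[60,[-0.1,0.03,-0.8],[0.913,-0.211,0]],[60,[0,0,0],[0,0,0]]]'
python3 - <<'E'
from h import *
from scipy.spatial.transform import Rotation as R
s=env.state(); print(np.round(R.from_rotvec(s["eef_rot"]).as_matrix(),3),np.round(s["qpos"],2))
c=viewer.camera_info("wrist"); im=viewer.snapshot("wrist"); cv2.imwrite("pics/w2.png",im[:,:,::-1])
T=s["tcp_pos"]; print((np.array([.4875,-.224,.015])-T)/.025)
E
```

```text
time: 3.2
tcp_pos: [0.471, -0.2911, 0.0861]
eef_rot: [-1.979, -1.569, -0.819]
force: [0.0, 0.1, -0.5]
opening: 0.0599
grip_force: 0.0
[[ 0.163  0.974  0.157]
 [ 0.685 -0.226  0.692]
 [ 0.71  -0.005 -0.704]] [-0.99  0.33  1.66  0.55  1.73 -0.83]
[ 0.6614423   2.68337467 -2.84240079]
```

View pics/w2.png

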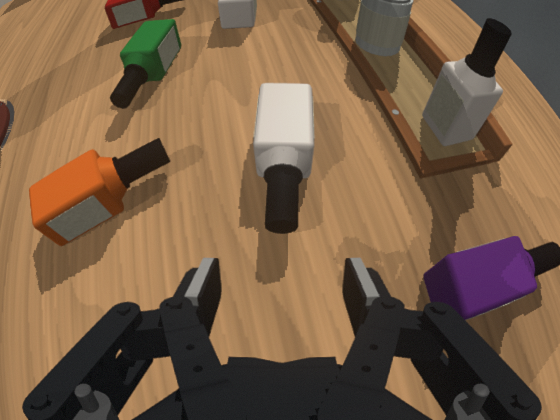

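The bottle is centred between the fingers: cap at (283,205), finger midline at about 282. I'll advance along the tool axis and close.

```bash
python3 -m creep '[[60,[0.165,0.67,-0.71],[0,0,0]],[60,[0.165,0.67,-0.71],[0,0,0]],[60,[0.165,0.67,-0.71],[0,0,0]],[60,[0.165,0.67,-0.71],[0,0,0]],[60,[0,0,0],[0,0,0]],[10,[0,0,0],[0,0,0]],[10,[0,0,0],[0,0,0]],[10,[0,0,0],[0,0,0]],[10,[0,0,0],[0,0,0]],[10,[0,0,0],[0,0,0]],[10,[0,0,0],[0,0,0]],[10,[0,0,0],[0,0,0]]]'
```

```text
time: 4.75
tcp_pos: [0.489, -0.2248, 0.0188]
eef_rot: [-1.981, -1.577, -0.821]
force: [-0.1, -1.1, 1.6]
opening: 0.0102
grip_force: 0.9
```

The fingers closed to 10 mm, so they missed the cap. Look.

Run:
```python
from h import *
im=viewer.snapshot("wrist"); a=im[:,:,::-1]; b=viewer.snapshot("side")[200:300,240:380,::-1]
b=cv2.resize(b,(560,400)); a=cv2.resize(a[60:340,130:430],(428,400))
cv2.imwrite("pics/w3.png",cv2.resize(np.hstack([a,b]),(800,324)))
```

```text
(no output)
```

View pics/w3.png

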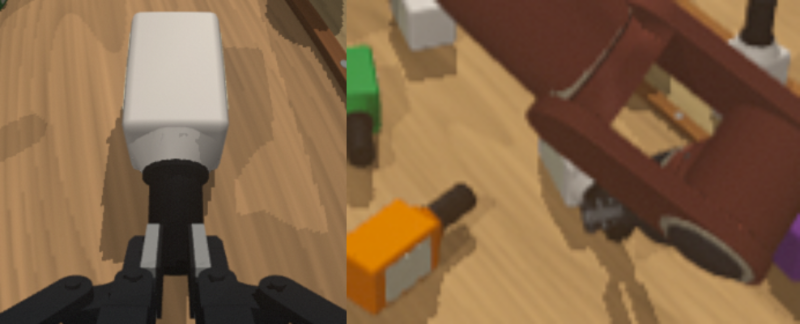

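Run:
```python
from h import *
c=viewer.camera_info("wrist")
P=lambda p,z: np.round(onplane(c,"wrist",p,z),4)
print(P((283,298),.026),P((281,207),.0395),P((284,72),.052),P((284,166),.052),env.hold_point_z)
T=np.array(c["extrinsics"]);K=np.array(c["K"])
s=env.state();print(np.round(s["tcp_pos"],4))
def proj(p):
    q=T[:3,:3].T@(np.array(p)-T[:3,3]);th=np.arctan2(np.hypot(q[0],q[1]),q[2]);a=np.arctan2(q[1],q[0]);return K[0,0]*th*np.cos(a)+K[0,2],K[1,1]*th*np.sin(a)+K[1,2]
print("tcp px",proj(s["tcp_pos"]),"f1 cap est",proj([.485,-.235,.026]),"tip",proj([.48,-.256,.026]))
```

```text
[ 0.4813 -0.2573  0.026 ] [ 0.4909 -0.211   0.0395] [ 0.5153 -0.1145  0.052 ] [ 0.4967 -0.1933  0.052 ] 0.0187
[ 0.489  -0.2248  0.0188]
tcp px (np.float64(283.0624192945434), np.float64(244.43652065749632)) f1 cap est (np.float64(280.3622801215634), np.float64(258.0319124891914)) tip (np.float64(280.07200411752945), np.float64(296.1687749480535))
```

The bottle hasn't moved and sits where I estimated. The pads were about 6 mm too shallow for their reach at this tilt (TCP z 18.8 mm, not 12.6), and they rode over the cap. I'll open, go deeper and check.

```bash
python3 -m creep '[[60,[0,0,0],[0,0,0]],[60,[0,0,0],[0,0,0]],[60,[0,0,0],[0,0,0]],[60,[0,0,0],[0,0,0]]]'; python3 -m creep '[[60,[-0.03,-0.03,-0.15],[0,0,0]],[60,[-0.03,-0.03,-0.14],[0,0,0]],[60,[0,0,0],[0,0,0]]]'
```

```text
time: 5.35
tcp_pos: [0.4889, -0.2246, 0.0187]
eef_rot: [-1.98, -1.576, -0.82]
force: [-0.4, -0.7, -0.4]
opening: 0.0597
grip_force: 0.0
time: 5.72
tcp_pos: [0.4872, -0.226, 0.0111]
eef_rot: [-1.98, -1.576, -0.82]
force: [-0.7, 0.4, -0.2]
opening: 0.06
grip_force: 0.0
```

```bash
python3 -m creep '[[20,[0,0,0],[0,0,0]],[20,[0,0,0],[0,0,0]],[20,[0,0,0],[0,0,0]],[20,[0,0,0],[0,0,0]],[20,[0,0,0],[0,0,0]]]'
python3 - <<'E'
from h import *
im=viewer.snapshot("wrist"); cv2.imwrite("pics/w4.png",cv2.resize(im[60:340,130:430,::-1],(642,600)))
E
```

```text
time: 6.35
tcp_pos: [0.4877, -0.2266, 0.0118]
eef_rot: [-1.981, -1.577, -0.821]
force: [-0.1, -1.8, 1.5]
opening: 0.0199
grip_force: 3.9
```

View pics/w4.png

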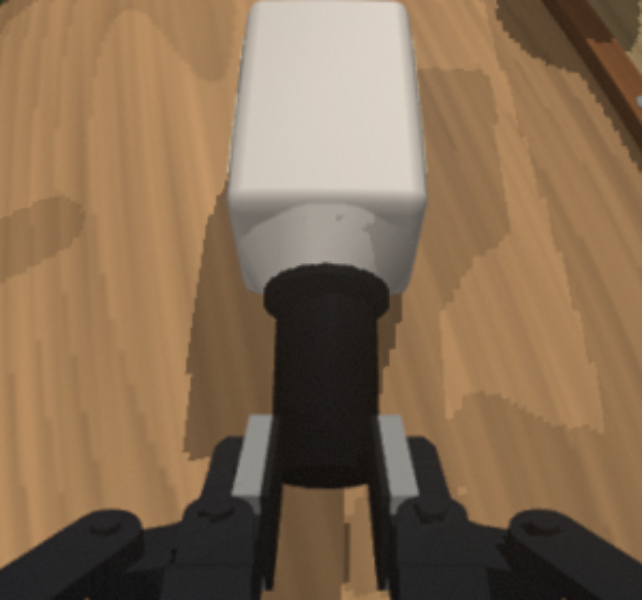

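The pads now sit on either side of the cap end, from (245,420) to (410,490) in the crop. I'll command a full close and test the grip with a small lift.

```bash
python3 -m creep '[[0,[0,0,0],[0,0,0]],[0,[0,0,0],[0,0,0]],[0,[0,0,0],[0,0,0]],[0,[0,0,0],[0,0,0]]]'
python3 - <<'E'
from h import *
im=viewer.snapshot("wrist"); cv2.imwrite("pics/w5.png",cv2.resize(im[60:340,130:430,::-1],(642,600)))
m=(im[230:300,230:340].max(2)); print(env.state()["opening"],env.state()["grip_force"])
for r in (258,265,272,280,290): print(r, "".join('#' if v<45 else ('+' if v<110 else '.') for v in im[r,225:345].max(1)))
E
```

```text
time: 6.9
tcp_pos: [0.4875, -0.2262, 0.0115]
eef_rot: [-1.981, -1.577, -0.821]
force: [-0.8, -2.2, 1.0]
opening: 0.0001
grip_force: 1.1
0.00015832690227192382 1.0618999041616917
258 ++++++++....................+++++#########+..........++####++..........+#########+......................................
265 ++++++++.........++..........+++#########+...........+######+...........+#########++....................................
272 .....................+....++############+............+######+............+############+.................................
280 ........................++##############+............+######+............++#############+...............................
290 .......................+###############+.............+######+.............++##############+.............................
```

View pics/w5.png

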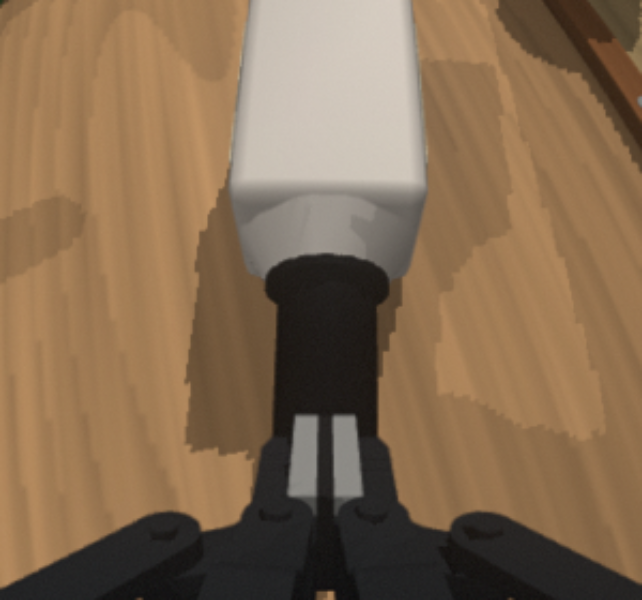

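The shut pads cover the cap end and the bottle has slid inward about 3 mm, so the real finger tips are farther back than I assumed. I'll compare the projected tip against what is seen.

Run:
```python
from h import *
from scipy.spatial.transform import Rotation as R
c=viewer.camera_info("wrist");s=env.state()
T=np.array(c["extrinsics"]);K=np.array(c["K"]);M=R.from_rotvec(s["eef_rot"]).as_matrix()
def proj(p):
    q=T[:3,:3].T@(np.array(p)-T[:3,3]);th=np.arctan2(np.hypot(q[0],q[1]),q[2]);a=np.arctan2(q[1],q[0]);return np.round([K[0,0]*th*np.cos(a)+K[0,2],K[1,1]*th*np.sin(a)+K[1,2]],1)
for back in(0,.01,.02,.038): print(back,[proj(s["tcp_pos"]+M@np.array([dx,0,-back])) for dx in(-.011,0,.011)])
print(np.round(M.T@(T[:3,3]-s["tcp_pos"]),3), s["tcp_pos"],s["qpos"])
P=lambda p,z: np.round(onplane(c,"wrist",p,z),4)
w=lambda x,y:(130+x/2.14,60+y/2.14)
print("shoulder edge",P(w(327,186),.052),"cap base top",P(w(327,258),.0395))
```

```text
0 [array([283.1, 261.1]), array([283.1, 244.4]), array([283.1, 226.9])]
0.01 [array([283.2, 269. ]), array([283.2, 251.6]), array([283.2, 233.4])]
0.02 [array([283.3, 277.6]), array([283.3, 259.6]), array([283.3, 240.6])]
0.038 [array([283.5, 295.5]), array([283.5, 276.3]), array([283.5, 255.8])]
[ 0.077 -0.001 -0.175] [ 0.48748434 -0.22623936  0.01154183] [-0.90792724  0.36187872  1.76935719  0.58150368  1.57165864 -0.85328942]
shoulder edge [ 0.4962 -0.1873  0.052 ] cap base top [ 0.4932 -0.2005  0.0395]
```

The pads' end faces appear 36 mm behind the stated TCP when shut and 50 mm when open. Both the rows and the 85 mm / 190 px scale say so. The fingers therefore end about 37 mm short of it, and the first closes passed above the cap. I'll correct for that, advancing carefully with force checks.

```bash
python3 -m creep '[[72,[0,0,0],[0,0,0]],[72,[0,0,0],[0,0,0]],[72,[0,0,0],[0,0,0]],[72,[0,0,0],[0,0,0]],[72,[0.065,0.29,-0.22],[0,0,0]],[72,[0.065,0.29,-0.22],[0,0,0]]]'; python3 -m creep '[[72,[0.065,0.29,-0.22],[0,0,0]],[72,[0.065,0.29,-0.22],[0,0,0]],[72,[0,0,0],[0,0,0]]]'
```

```text
time: 7.7
tcp_pos: [0.4907, -0.2111, 0.0]
eef_rot: [-1.98, -1.576, -0.82]
force: [-1.2, -0.2, 0.0]
opening: 0.0722
grip_force: 0.0
time: 8.07
tcp_pos: [0.4936, -0.1961, -0.0111]
eef_rot: [-1.979, -1.576, -0.82]
force: [-0.1, -0.7, 0.9]
opening: 0.0718
grip_force: 0.0
```

The stated TCP is now 11 mm below the bench with no force, which confirms the offset. Close.

```bash
python3 -m creep '[[10,[0,0,0],[0,0,0]],[10,[0,0,0],[0,0,0]],[10,[0,0,0],[0,0,0]],[10,[0,0,0],[0,0,0]],[10,[0,0,0],[0,0,0]]]'
```

```text
time: 8.7
tcp_pos: [0.4942, -0.1977, -0.0101]
eef_rot: [-1.981, -1.577, -0.821]
force: [-1.4, -1.5, 1.8]
opening: 0.0255
grip_force: 58.8
```

Gripped at 59 N. Now lift and turn it upright.

```bash
python3 -m creep '[[10,[0,0,0.5],[0,0,0]],[10,[0,0,1],[0,0,0]],[10,[0,0,1],[0,0,0]],[10,[0,0,1],[0,0,0]],[10,[0,0,0.4],[-0.913,0.211,0]],[10,[0,0,0.4],[-0.913,0.211,0]],[10,[0,0,0.4],[-0.913,0.211,0]],[10,[0,0,0.4],[-0.913,0.211,0]],[10,[0,0,0.4],[-0.913,0.211,0]],[10,[0,0,0.4],[-0.913,0.211,0]],[10,[0,0,0.4],[-0.913,0.211,0]],[10,[0,0,0.4],[-0.913,0.211,0]]]'; python3 -m creep '[[10,[0,0,0],[-0.913,0.211,0]],[10,[0,0,0],[-0.913,0.211,0]],[10,[0,0,0],[-0.913,0.211,0]],[10,[0,0,0],[-0.913,0.211,0]],[10,[0,0,0],[-0.913,0.211,0]],[10,[0,0,0],[-0.913,0.211,0]],[10,[0,0,0],[-0.913,0.211,0]],[10,[0,0,0],[-0.913,0.211,0]],[10,[0,0,0],[0,0,0]]]'
python3 - <<'E'
from h import *
from scipy.spatial.transform import Rotation as R
s=env.state(); print(np.round(R.from_rotvec(s["eef_rot"]).as_matrix(),3),np.round(s["qpos"],2))
E
```

```text
time: 10.2
tcp_pos: [0.4935, -0.1969, 0.1578]
eef_rot: [2.457, 1.955, -0.004]
force: [0.8, -1.2, -1.7]
opening: 0.0253
grip_force: 58.9
time: 11.32
tcp_pos: [0.4929, -0.1958, 0.1551]
eef_rot: [1.981, 1.581, -0.823]
force: [0.1, -0.4, -0.2]
opening: 0.0254
grip_force: 59.1
[[ 0.155  0.975 -0.161]
 [ 0.691 -0.223 -0.687]
 [-0.706 -0.005 -0.708]] [-0.1  -0.02  1.92 -0.79  1.42  0.32]
```

```bash
python3 -m creep '[[10,[0,0.76,0],[0,0,0.54]],[10,[0,0.76,0],[0,0,0.54]],[10,[0,0.76,0],[0,0,0.54]],[10,[0,0.76,0],[0,0,0.54]],[10,[0.98,0,0],[0,0,0]],[10,[0.98,0,0],[0,0,0]],[10,[0.98,0,0],[0,0,0]],[10,[0.98,0,0],[0,0,0]],[10,[0.98,0,0],[0,0,0]],[10,[0.98,0,0],[0,0,0]],[10,[0.98,0,0],[0,0,0]],[10,[0.98,0,0],[0,0,0]]]'; python3 -m creep '[[10,[0,0,0],[0,0,0]]]'
python3 - <<'E'
from h import *
from scipy.spatial.transform import Rotation as R
s=env.state(); print(np.round(R.from_rotvec(s["eef_rot"]).as_matrix(),3),np.round(s["qpos"],2))
a=viewer.snapshot("scene")[200:300,180:350,::-1]; b=viewer.snapshot("side")[130:270,260:420,::-1]
a=cv2.resize(a,None,fx=4,fy=4)[:, :]; b=cv2.resize(b,(457,400))
cv2.imwrite("pics/p1.png",cv2.resize(np.hstack([cv2.resize(a,(680,400)),b]),(800,281)))
E
```

```text
time: 12.82
tcp_pos: [0.6907, -0.1219, 0.1579]
eef_rot: [1.763, 1.76, -0.727]
force: [0.6, 0.2, -0.9]
opening: 0.0253
grip_force: 59.3
time: 12.95
tcp_pos: [0.6909, -0.122, 0.1579]
eef_rot: [1.763, 1.759, -0.727]
force: [0.4, 0.2, -1.6]
opening: 0.0252
grip_force: 59.5
[[ 0.002  1.    -0.001]
 [ 0.708 -0.002 -0.706]
 [-0.706  0.001 -0.708]] [ 0.03  0.32  1.53 -0.8   1.39  0.23]
```

View pics/p1.png

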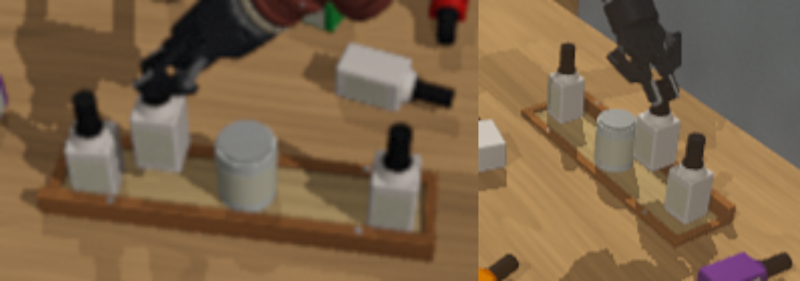

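The bottle hangs upright over the right place, between the stander and the tin. I'll triangulate its body against the stander as a reference.

Run:
```python
from h import *
cs,cd=viewer.camera_info("scene"),viewer.camera_info("side")
S=lambda x,y:(180+x/2.814,200+y/2.814); D=lambda x,y:(260+(x-478.5)/2.01,130+y/2.01)
for n,a,b in[("held body",(160,135),(658,138)),("held bottom centre",(158,170),(658,166)),("held captop?",(160,95),(658,108)),("stand1 body",(95,162),(689,192)),("stand2 body",(395,195),(566,95)),("stand1 captop",(85,95),(696,137)),("stand2 captop",(400,130),(568,47)),("tin top",(246,137),(616,120))]:
    p,e=cross(cs,"scene",S(*a),cd,"side",D(*b)); print(n,np.round(p,3),round(e,4))
```

```text
held body [ 0.7   -0.082  0.099] 0.003
held bottom centre [ 0.705 -0.087  0.044] 0.0008
held captop? [ 0.693 -0.08   0.157] 0.0045
stand1 body [ 0.705 -0.163  0.041] 0.0048
stand2 body [0.699 0.182 0.043] 0.0046
stand1 captop [ 0.7   -0.163  0.148] 0.0067
stand2 captop [0.694 0.178 0.147] 0.0067
tin top [0.682 0.009 0.09 ] 0.0072
```

Held body is at y ≈ -0.082, mid-gap is -0.081, and x matches the stander's. The foot is about 57–63 mm above the floor, so I'll lower it, slowly at the end.

```bash
python3 -m creep '[[10,[0,0,-0.5],[0,0,0]],[10,[0,0,-0.5],[0,0,0]],[10,[0,0,-0.5],[0,0,0]],[10,[0,0,-0.4],[0,0,0]],[10,[0,0,-0.1],[0,0,0]],[10,[0,0,0],[0,0,0]]]'; for i in 1 2; do python3 -m creep '[[10,[0,0,-0.08],[0,0,0]],[10,[0,0,0],[0,0,0]]]' | grep -E 'tcp|force:'; done
```

```text
time: 13.8
tcp_pos: [0.69, -0.1213, 0.1069]
eef_rot: [1.76, 1.761, -0.73]
force: [-0.5, -0.1, -1.2]
opening: 0.0257
grip_force: 59.5
tcp_pos: [0.6902, -0.1212, 0.1054]
force: [-0.2, 0.3, -2.0]
grip_force: 59.5
tcp_pos: [0.6899, -0.1212, 0.1029]
force: [1.2, 0.3, -1.7]
grip_force: 59.5
```

```bash
for i in 1 2 3; do python3 -m creep '[[10,[0,0,-0.08],[0,0,0]],[10,[0,0,0],[0,0,0]]]' | grep -E 'tcp|force:'; done
```

```text
tcp_pos: [0.6903, -0.1213, 0.1014]
force: [1.2, -0.4, 0.2]
grip_force: 59.7
tcp_pos: [0.6907, -0.1215, 0.1013]
force: [-1.1, 0.6, 6.0]
grip_force: 60.1
tcp_pos: [0.6911, -0.1216, 0.1013]
force: [-3.5, 2.7, 10.8]
grip_force: 60.5
```

Contact at z ≈ 0.1013. I'll ease off, release and retreat along the tool axis.

```bash
python3 -m creep '[[10,[0,0,0.12],[0,0,0]],[28,[0,0,0],[0,0,0]],[34,[0,0,0],[0,0,0]],[45,[0,0,0],[0,0,0]],[55,[0,0,0],[0,0,0]],[60,[0,0.2,0.2],[0,0,0]],[60,[0,0.5,0.5],[0,0,0]],[60,[0,0.6,0.8],[0,0,0]],[60,[0,0.4,1],[0,0,0]],[60,[0,0,1],[0,0,0]],[60,[0,0,1],[0,0,0]],[60,[0,0,1],[0,0,0]]]'
python3 - <<'E'
from h import *
for n in("scene","side"):
    i=viewer.snapshot(n); cc=viewer.camera_info(n)
    for b,s in blobs(white(i),60):
        if 150<b[1]<300: print(n,b,s)
    if n=="scene": cv2.imwrite("pics/s2.png",i[:,:,::-1])
E
```

```text
time: 16.55
tcp_pos: [0.69, -0.0791, 0.2398]
eef_rot: [1.761, 1.76, -0.729]
force: [-0.7, 0.1, 0.3]
opening: 0.0599
grip_force: 0.0
scene [  3.  166.2] [  0 153  10  25 145]
scene [314.5 224.2] [300 216  28  23 300]
scene [214.8 253.5] [203 243  19  26 204]
scene [240.7 255.4] [229 245  19  27 194]
scene [272.8 262.9] [267 244  11  31 195]
scene [322.4 265.3] [312 255  18  27 145]
side [302.  172.6] [295 166  17  25 104]
side [328.3 188.8] [319 185  20   9 136]
side [263.3 199.9] [254 190  19  25 291]
side [346.3 207.6] [338 200  20  28 130]
side [364.1 220.2] [355 212  22  29 157]
```

The first bottle stands upright: its blob is 19x27 px at (241,255), like the standers. The present tilt already suits fallen_2, so only yaw and position have to change.

```bash
python3 -m creep '[[72,[-0.92,1,0],[0,0,-0.26]],[72,[-0.92,1,0],[0,0,-0.26]],[72,[-0.92,1,0],[0,0,-0.26]],[72,[-0.92,1,0],[0,0,-0.26]],[72,[-0.92,1,0],[0,0,-0.26]],[72,[-0.92,1,0],[0,0,-0.26]],[72,[-0.92,1,0],[0,0,-0.26]],[72,[0,1,-0.7],[0,0,0]],[72,[0,1,-0.7],[0,0,0]],[72,[0,1,-0.7],[0,0,0]],[72,[0,1,-0.7],[0,0,0]],[72,[0,1,-0.7],[0,0,0]]]'; python3 -m creep '[[72,[0,1,0],[0,0,0]],[72,[0,0,0],[0,0,0]]]'
python3 - <<'E'
from h import *
from scipy.spatial.transform import Rotation as R
s=env.state(); print(np.round(R.from_rotvec(s["eef_rot"]).as_matrix(),3),np.round(s["qpos"],2))
c=viewer.camera_info("wrist"); im=viewer.snapshot("wrist"); cv2.imwrite("pics/w6.png",im[:,:,::-1])
m=white(im); 
for b,st in blobs(m,500): print(b,st)
T=np.array(c["extrinsics"]);K=np.array(c["K"])
def proj(p):
    q=T[:3,:3].T@(np.array(p)-T[:3,3]);th=np.arctan2(np.hypot(q[0],q[1]),q[2]);a=np.arctan2(q[1],q[0]);return np.round([K[0,0]*th*np.cos(a)+K[0,2],K[1,1]*th*np.sin(a)+K[1,2]],1)
print("pred tip",proj([.527,.238,.026]),"capbase",proj([.5175,.1893,.026]),"foot top",proj([.4995,.095,.052]))
E
```

```text
time: 18.15
tcp_pos: [0.5286, 0.2216, 0.1485]
eef_rot: [1.947, 1.607, -0.809]
force: [0.1, 0.2, -0.4]
opening: 0.0721
grip_force: 0.0
time: 18.4
tcp_pos: [0.5286, 0.2469, 0.1488]
eef_rot: [1.945, 1.609, -0.809]
force: [0.1, -0.1, -0.1]
opening: 0.0723
grip_force: 0.0
[[ 0.131  0.982 -0.135]
 [ 0.694 -0.188 -0.695]
 [-0.708 -0.002 -0.706]] [ 0.58  0.41  1.44 -0.56  1.85  0.77]
[474.5 151.7] [ 438  105   73   99 4529]
[ 74.6 139.3] [ 52 120  46  39 899]
[275.1 180.2] [ 248  135   54   79 3141]
[427.9 234.8] [ 403  189   51  103 3161]
[453.  300.8] [431 290  42  24 545]
[283.1 333.6] [ 224  306  119   58 5771]
[423.5 392.3] [ 397  362   58   58 1838]
pred tip [283.5 104. ] capbase [283.1 142.1] foot top [283.  213.4]
```

View pics/w6.png

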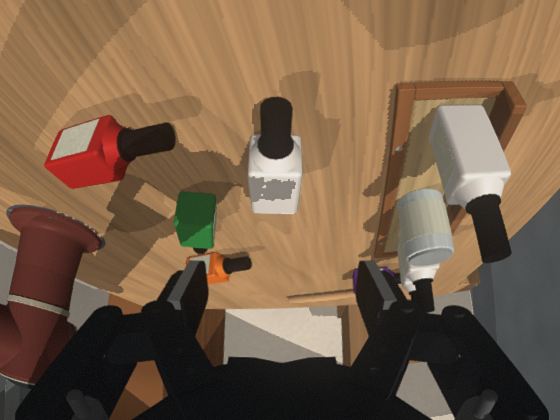

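The cap tip is at (277,99) and the foot's far edge at (274,213), about 7 px left of the prediction. The axis direction agrees.

Run:
```python
from h import *
c=viewer.camera_info("wrist"); T=env.state()["tcp_pos"]
t=onplane(c,"wrist",(277,99),.030); f=onplane(c,"wrist",(274,213),.052); print(t,f,np.linalg.norm((t-f)[:2]))
w=(t-f)[:2]/np.linalg.norm((t-f)[:2]); print("yaw",np.degrees(np.arctan2(*w)))
g=np.r_[t[:2]-w*(.018+.010+.0269),-.011]; d=np.array([-.135,-.695,-.706]); pre=g-.09*d
print(g,"to pre",(pre-T)/.025,"then",(g-pre)/.025)
```

```text
[0.52390269 0.247011   0.03      ] [0.48952366 0.09619016 0.052     ] 0.1546895144977454
yaw 12.840949401048375
[ 0.51170142  0.19348401 -0.011     ] to pre [-0.19773498  0.39583299 -3.86827709] then [-0.486  -2.502  -2.5416]
```

```bash
python3 -m creep '[[72,[-0.05,0.06,-0.97],[0,0,-0.06]],[72,[-0.06,0.06,-0.97],[0,0,-0.06]],[72,[-0.06,0.06,-0.97],[0,0,-0.06]],[72,[-0.05,0.06,-0.96],[0,0,-0.06]],[72,[-0.1,-0.5,-0.5],[0,0,0]],[72,[-0.1,-0.5,-0.5],[0,0,0]],[72,[-0.1,-0.5,-0.5],[0,0,0]]]';  python3 -m creep '[[72,[-0.1,-0.5,-0.5],[0,0,0]],[72,[0,0,0],[0,0,0]]]'; python3 -m creep '[[72,[-0.05,-0.25,-0.26],[0,0,0]],[72,[-0.05,-0.25,-0.26],[0,0,0]],[72,[0,0,0],[0,0,0]]]'
```

```text
time: 19.32
tcp_pos: [0.5161, 0.2138, 0.0155]
eef_rot: [1.971, 1.585, -0.815]
force: [1.1, -0.1, 1.0]
opening: 0.0719
grip_force: 0.0
time: 19.58
tcp_pos: [0.5123, 0.2007, 0.0022]
eef_rot: [1.971, 1.585, -0.82]
force: [-1.0, -0.3, -0.2]
opening: 0.0719
grip_force: 0.0
time: 19.95
tcp_pos: [0.5104, 0.1892, -0.0103]
eef_rot: [1.97, 1.586, -0.818]
force: [-0.0, 0.2, -0.4]
opening: 0.0717
grip_force: 0.0
```

```bash
python3 -m creep '[[10,[0,0,0],[0,0,0]],[10,[0,0,0],[0,0,0]],[10,[0,0,0],[0,0,0]],[10,[0,0,0],[0,0,0]],[10,[0,0,0],[0,0,0]]]'
```

```text
time: 20.58
tcp_pos: [0.5112, 0.19, -0.0094]
eef_rot: [1.971, 1.586, -0.816]
force: [-0.4, 0.1, 2.4]
opening: 0.0252
grip_force: 58.7
```

Gripped. Lift and turn it upright the other way.

```bash
python3 -m creep '[[10,[0,0,0.5],[0,0,0]],[10,[0,0,1],[0,0,0]],[10,[0,0,1],[0,0,0]],[10,[0,0,1],[0,0,0]],[10,[0,0,0.4],[0.913,-0.205,0]],[10,[0,0,0.4],[0.913,-0.205,0]],[10,[0,0,0.4],[0.913,-0.205,0]],[10,[0,0,0.4],[0.913,-0.205,0]],[10,[0,0,0.4],[0.913,-0.205,0]],[10,[0,0,0.4],[0.913,-0.205,0]],[10,[0,0,0.4],[0.913,-0.205,0]],[10,[0,0,0.4],[0.913,-0.205,0]]]'; python3 -m creep '[[10,[0,0,0],[0.913,-0.205,0]],[10,[0,0,0],[0.913,-0.205,0]],[10,[0,0,0],[0.913,-0.205,0]],[10,[0,0,0],[0.913,-0.205,0]],[10,[0,0,0],[0.913,-0.205,0]],[10,[0,0,0],[0.913,-0.205,0]],[10,[0,0,0],[0.913,-0.205,0]],[10,[0,0,0],[0.913,-0.205,0]],[10,[0,0,0],[0,0,0]]]'
python3 - <<'E'
from h import *
from scipy.spatial.transform import Rotation as R
s=env.state(); print(np.round(R.from_rotvec(s["eef_rot"]).as_matrix(),3),np.round(s["qpos"],2))
E
```

```text
time: 22.08
tcp_pos: [0.5109, 0.1895, 0.16]
eef_rot: [2.446, 1.967, 0.007]
force: [-0.6, -0.5, -1.8]
opening: 0.0262
grip_force: 58.9
time: 23.2
tcp_pos: [0.5099, 0.1887, 0.1569]
eef_rot: [-1.978, -1.586, -0.817]
force: [-0.2, 0.4, -1.9]
opening: 0.0258
grip_force: 59.0
[[ 0.153  0.976  0.156]
 [ 0.694 -0.219  0.686]
 [ 0.704  0.003 -0.71 ]] [-0.21 -0.23  2.11  0.81  1.35 -0.22]
```

```bash
python3 -m creep '[[10,[0,-0.61,0],[0,0,0.525]],[10,[0,-0.61,0],[0,0,0.525]],[10,[0,-0.61,0],[0,0,0.525]],[10,[0,-0.61,0],[0,0,0.525]],[10,[0.9,0,0],[0,0,0]],[10,[0.9,0,0],[0,0,0]],[10,[0.9,0,0],[0,0,0]],[10,[0.9,0,0],[0,0,0]],[10,[0.9,0,0],[0,0,0]],[10,[0.9,0,0],[0,0,0]],[10,[0.9,0,0],[0,0,0]],[10,[0.9,0,0],[0,0,0]]]'; python3 -m creep '[[10,[0,0,0],[0,0,0]]]'
python3 - <<'E'
from h import *
cs,cd=viewer.camera_info("scene"),viewer.camera_info("side")
a=viewer.snapshot("scene"); b=viewer.snapshot("side")
for n,i in(("scene",a),("side",b)):
    for q,s in blobs(white(i),50):
        if 130<q[1]<300: print(n,q,s)
a=cv2.resize(a[200:300,180:350,::-1],(680,400)); b=cv2.resize(b[130:270,260:420,::-1],(457,400))
cv2.imwrite("pics/p2.png",cv2.resize(np.hstack([a,b]),(800,281)))
E
```

```text
time: 24.7
tcp_pos: [0.692, 0.1293, 0.1592]
eef_rot: [-1.761, -1.769, -0.73]
force: [0.2, -0.6, -1.8]
opening: 0.0258
grip_force: 59.3
time: 24.82
tcp_pos: [0.6921, 0.1292, 0.1591]
eef_rot: [-1.761, -1.769, -0.731]
force: [-0.7, -0.7, -1.4]
opening: 0.0255
grip_force: 59.4
scene [  3.1 166.2] [  0 153  10  25 146]
scene [296.3 250.8] [285 240  18  28 179]
scene [214.6 253.8] [203 243  19  26 216]
scene [240.7 255.7] [229 245  19  27 213]
scene [265.2 250.1] [258 245  15  11  86]
scene [271.4 265.3] [266 255  11  20 153]
scene [322.5 265.7] [312 255  17  27 147]
side [330.8 188.9] [323 185  16   9  97]
side [345.4 209.6] [336 200  22  28 185]
side [363.  221.6] [353 212  24  29 222]
```

Run:
```python
from h import *
c=viewer.camera_info("scene")
for n,p,z in[("held",(296.3,250.8),.044+.059),("st1",(214.6,253.8),.044),("placed1",(240.7,255.7),.044),("st2",(322.5,265.7),.044)]: print(n,np.round(onplane(c,"scene",p,z),3))
```

```text
held [0.684 0.104 0.103]
st1 [ 0.69  -0.162  0.044]
placed1 [ 0.684 -0.076  0.044]
st2 [0.682 0.189 0.044]
```

Upright (blob 18x28) and about 5 mm too far to +y, so I'll correct that and lower.

```bash
python3 -m creep '[[10,[-0.04,-0.1,-0.4],[0,0,0]],[10,[-0.04,-0.1,-0.5],[0,0,0]],[10,[0,0,-0.5],[0,0,0]],[10,[0,0,-0.4],[0,0,0]],[10,[0,0,-0.1],[0,0,0]],[10,[0,0,0],[0,0,0]]]'; for i in 1 2 3; do python3 -m creep '[[10,[0,0,-0.08],[0,0,0]],[10,[0,0,0],[0,0,0]]]' | grep -E 'tcp|force:'; done
```

```text
time: 25.68
tcp_pos: [0.689, 0.1238, 0.1102]
eef_rot: [-1.761, -1.764, -0.732]
force: [0.8, 0.9, -1.8]
opening: 0.0255
grip_force: 59.4
tcp_pos: [0.6892, 0.1237, 0.1086]
force: [0.2, 0.4, -0.9]
grip_force: 59.4
tcp_pos: [0.6889, 0.1237, 0.1061]
force: [-0.1, 0.4, -1.5]
grip_force: 59.4
tcp_pos: [0.6888, 0.1238, 0.104]
force: [-0.4, 0.2, -2.4]
grip_force: 59.4
```

```bash
for i in 1 2 3 4; do python3 -m creep '[[10,[0,0,-0.07],[0,0,0]],[10,[0,0,0],[0,0,0]]]' | grep -E 'tcp|force:'; done
```

```text
tcp_pos: [0.689, 0.1238, 0.1025]
force: [0.5, -0.3, -2.4]
grip_force: 59.4
tcp_pos: [0.6895, 0.1237, 0.1023]
force: [-0.6, -1.3, 4.7]
grip_force: 60.1
tcp_pos: [0.6898, 0.1238, 0.1022]
force: [-2.5, -3.7, 10.7]
grip_force: 60.8
tcp_pos: [0.69, 0.1239, 0.1022]
force: [-5.3, -4.1, 15.4]
grip_force: 61.3
```

Contact at 0.1023. I'll ease off, release, retreat back along the tool axis, and check.

```bash
python3 -m creep '[[10,[0,0,0.17],[0,0,0]],[28,[0,0,0],[0,0,0]],[34,[0,0,0],[0,0,0]],[45,[0,0,0],[0,0,0]],[55,[0,0,0],[0,0,0]],[60,[0,-0.2,0.2],[0,0,0]],[60,[0,-0.5,0.5],[0,0,0]],[60,[0,-0.6,0.8],[0,0,0]],[60,[0,-0.4,1],[0,0,0]],[60,[0,0,1],[0,0,0]],[60,[0,0,1],[0,0,0]],[60,[0,0,1],[0,0,0]]]'; python3 -m creep '[[60,[-1,0,1],[0,0,0]],[60,[-1,0,1],[0,0,0]],[60,[-1,0,1],[0,0,0]],[60,[-1,0,0],[0,0,0]],[60,[-1,0,0],[0,0,0]],[60,[-1,0,0],[0,0,0]],[60,[0,0,0],[0,0,0]]]'
python3 - <<'E'
from h import *
for n in("scene","side"):
    i=viewer.snapshot(n); c=viewer.camera_info(n)
    for b,s in blobs(white(i),50):
        if 130<b[1]<300: print(n,b,s,np.round(onplane(c,n,b,.044),3))
E
```

```text
time: 28.92
tcp_pos: [0.689, 0.0814, 0.2412]
eef_rot: [-1.761, -1.766, -0.732]
force: [-1.2, -0.4, -0.3]
opening: 0.0596
grip_force: 0.0
time: 29.8
tcp_pos: [0.5383, 0.0816, 0.3151]
eef_rot: [-1.762, -1.766, -0.733]
force: [-0.1, -0.2, -0.9]
opening: 0.0596
grip_force: 0.0
scene [  3.  166.2] [  0 153  10  25 145] [ 0.376 -1.16   0.044]
scene [214.8 253.6] [203 243  19  26 199] [ 0.689 -0.162  0.044]
scene [240.6 255.4] [229 245  18  27 191] [ 0.683 -0.077  0.044]
scene [272.1 264.1] [267 250  11  25 152] [0.701 0.03  0.044]
scene [294.4 261.4] [284 251  17  27 153] [0.679 0.099 0.044]
scene [322.7 265.4] [312 255  17  27 136] [0.681 0.189 0.044]
side [328.8 188.9] [320 184  19  11 130] [0.732 0.065 0.044]
side [346.1 208.1] [337 200  21  28 144] [ 0.712 -0.061  0.044]
side [363.4 221.1] [353 212  24  29 187] [ 0.715 -0.148  0.044]
```

Both bottles stand upright (17–18 x 27 px, like the standers), and the standers are unmoved. Handing in.

```bash
python3 -c "
from station import env
print(env.finish_job())"
```

```text
the job is handed in; nothing more can be done
None
```

Both fallen bottles now stand upright in the lane's two empty places. The left one measures roughly 4 mm off its centre. The job was handed in at about 30 s; the hand-in gave no verdict, and I didn't re-check the hammer and sanding block at the end.

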